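Sort the desk clutter into tray, box and tumbler

ROBOT

A 7-joint arm with a two-finger parallel gripper is mounted at the origin on the work surface. World frame = base frame: x ahead of the robot, y to its left, z up, the work surface at z = 0. Lengths are in m, angles in rad, forces in N, time in s.
With the tool pointing down it reaches from about 0.425 to 0.95 m from the base axis. Payload 16.7 kg.
Tool frame: the origin (TCP) lies at the very end of the fingers, on their centre line; the grasp point (between the pads) lies 19 mm behind it; z points along the fingers, y is the line along which they close (so a half turn about z gives the same grasp; the last joint's range is limited). The gripper opens to 94 mm and grips with 3 to 60 N. Pads are 16 mm wide; open, the fingers measure 119 mm over their backs; the gripper's body (75 mm by 177 mm) begins 78 mm behind the grasp point.
Start: joints at [0.958, 0.426, 0.074, 1.606, -0.034, 1.111, -0.067], TCP at [0.302, -0.604, 0.205] pointing down, gripper open.
Joint ranges: [-2.85, 2.85], [-0.5, 2.14], [-1.23, 1.37], [0.21, 2.46], [-1.02, 4.16], [0.16, 2.05], [-2.73, 2.73]. Speed limits (rad/s): [1.89, 1.89, 2.39, 2.39, 3.01, 3.01, 3.01].

INTERFACE

Orientations are given as a rotation vector (axis times angle).
In Python, from rig import ctrl gives the robot as it stands. The module is installed in compiled form; this text tells all that it offers.
- The arm moves only by the tool apply_moves, never from a script. Its argument "moves" is a list of rows, each a list of 7 numbers: the closure, from 0 (fully open) to 1 (shut), then the shift along the world's x, y, z in m, then the turn, a rotation vector about the world's x, y, z in rad. A call has 1 to 8 rows; each row shifts and turns the commanded pose from where the row before left it; what a row does not reach is not made up. A row lasts 1/12 s, in which the tool goes at most 41.7 mm and 7.16 degrees, less where a joint would pass 70% of its speed; a pose out of reach is approached as far as the arm can. A call is refused whole if a number of a shift passes 0.0417 or a number of a turn 0.125, either way. A call with a gripper value outside its range is refused whole. The fingers move at their own pace and stop on an object; the grip force is fixed at half the most. Time passes only in rows, so rows that do not move let the fingers close. It gives the time, the measured TCP pose, the force, the opening and the grip force at its end, in the units of the state.
- ctrl.get_state(): the state, without advancing time (a new reading comes with each control period).
- ctrl.snapshot(name): name is "scene" or "top" or "wrist"; returns the picture (400x640x3 uint8, red, green, blue); there is no depth.
- ctrl.camera_model(name): a dict with "fx", "fy", "cx", "cy" (pixels), "T" (4x4, takes a point from camera to world coordinates). Camera axes: x right, y up, looking along -z (the intrinsics and any distortion apply to the point x, -y, -z); pixel columns grow to the right and rows downward; lengths in m; the calibration is good to about 2 mm. The wrist camera is an equidistant fisheye: a pixel r from the principal point sees the ray r / f radians off the axis. A picture is of the moment at which its call begins: read the wrist's pose just before it. camera_model takes no time and is no camera call; for the wrist camera it gives the pose at the moment of the call.
- ctrl.sign_off(): hands the job in; it is judged then, once.
The state is a dict: "time_s": time; "q": joint angles; "qvel": joint speeds; "effort": joint torques, N m; "ee_pos": TCP position; "ee_rot": TCP orientation; "ft_force": force on the tool from outside, world axes, zero at the start; "ft_torque": the same for the moment, N m; "width": finger opening in m; "grasp_force": force on a finger pad.
Only numpy, scipy, OpenCV 4.12 (cv2) and the standard library are available. Lean on these libraries where they do the work, as an engineer would, in place of code of your own. Each camera call takes 0.05 s, during which the arm holds its last target. There are 200 camera calls.

TASK

Tidy the desk by putting each loose thing where its kind is kept: the two writing tools (highlighter and pen) lying flat next to each other on the floor of the walnut pencil tray, the eraser and the pencil sharpener inside the open bamboo box, and the glue stick standing cap up in the frosted tumbler. Do not knock the tumbler over, and leave the hole punch and the bell where they stand.

Things in the scene. Friction and masses are not known exactly. Their poses are not given: they have to be found in the camera images.
- highlighter: flat-bodied highlighter lying on the desk, grey barrel and black cap, 120 long (x) by 24 wide (y) by 15 high (z) mm, 20 to 35 g; origin at its centre, +x towards the cap
- pen: slim square-barrelled aluminium pen lying on the desk, barrel 126 long (x) by 12 by 12 mm (about 144 mm over tip and button, both on its axis); origin at the middle of its length and section, +x towards the tip
- eraser: white block eraser in a brown card sleeve, lying flat, 46 long (x) by 22 wide (y) by 13 high (z) mm; origin at its centre
- sharpener: small steel block pencil sharpener, 32 long (x) by 24 wide (y) by 16 high (z) mm, blade on top; origin at its centre
- glue_stick: white glue stick with grey cap, standing upright, a cylinder 28 mm in diameter and 110 mm high; origin at the centre of its underside, z up towards the cap
- pencil_tray: dark walnut pencil tray, shallow open rectangle fixed on the desk, outside 175 (x) by 110 (y) by 16 (z) mm high, inside 165 by 100 mm, walls and floor 5 mm thick; origin at the centre of its underside, x along its length
- bamboo_box: pale bamboo box fixed on the desk, outside 86 (x) by 126 (y) by 40 mm high, inside 76 by 116 mm, walls and floor 5 mm thick; origin at the centre of the underside of the box itself. Its hinged lid stands open and immovable along its +x side, leaning away from the box and rising to about 86 mm above the desk, 120 mm out from the origin
- tumbler: frosted glass tumbler standing loose on the desk, 350 g, 85 mm high, 76 mm outside diameter at the mouth and 66 mm at the foot, wall 3.5 mm, inner floor 8 mm above its underside; origin at the centre of its underside, z up
- hole_punch: hole punch with red press lever, loose, about 100 (x) by 112 (y) by 66 mm high, a bystander; origin at the centre of its underside
- bell: chrome desk bell on a black foot, loose, 86 mm in diameter and 61 mm high, a bystander; origin at the centre of its underside
Not all that is in view belongs to the job. Leave any purple look-alike of the eraser alone. There is more than one size of the glue_stick; the one meant has the size given above.

How it is judged:
By the outcome, as a careful person would: the job done as asked, in the order asked, and still so for the second after the job is handed in, with the robot touching nothing.
It also fails if it takes over 134 s, if anything falls off the work surface, if the arm or the gripper's body presses on something with over 40 N, if the wrist force passes 120 N, or if a joint passes its speed limit or range.

## Working session

There is one attempt and no reset: what is moved stays moved. The work goes in short steps, Python scripts to look and compute and a tool call to move; the robot and the scene stay as the last step left them, time stands still between calls to the robot, and variables do not carry over. Pictures are saved under pics/ and viewed, at most 17 in all, crops included, and the job is handed in when it is done.

Besides the shell and the picture viewer there is one more tool, called after ">>>" as a command line: name --pt "numbers of a row" for each row, then --argument value for the rest. apply_moves: Moves the arm, as the interface text tells. Its arguments: {"type":"object","properties":{"moves":{"type":"array"}},"required":["moves"]}

```bash
mkdir -p pics; cat > h.py <<'E'
import numpy as np, cv2
from rig import ctrl
from scipy.spatial.transform import Rotation as R
def snap(n,f):
    im=ctrl.snapshot(n); cv2.imwrite('pics/'+f,im[:,:,::-1]); return im
def ray(n,u,v,cm=None):
    c=cm or ctrl.camera_model(n); x=(u-c['cx'])/c['fx']; y=(v-c['cy'])/c['fy']
    if n=='wrist':
        r=np.hypot(x,y); s=np.sin(r)/r if r>1e-9 else 1; d=np.array([x*s,y*s,np.cos(r)])
    else: d=np.array([x,y,1.])
    T=np.array(c['T']); d=T[:3,:3]@np.array([d[0],-d[1],-d[2]]); return T[:3,3],d/np.linalg.norm(d)
def atz(n,u,v,z,cm=None):
    o,d=ray(n,u,v,cm); return (o+d*(z-o[2])/d[2]).round(4)
def tri(a,b):
    (o1,d1),(o2,d2)=a,b
    s=np.linalg.lstsq(np.c_[d1,-d2],o2-o1,rcond=None)[0]; p,q=o1+s[0]*d1,o2+s[1]*d2
    return ((p+q)/2).round(4), round(float(np.linalg.norm(p-q)),4)
E
python3 - <<'E'
from h import *
np.set_printoptions(precision=4,suppress=True)
s=ctrl.get_state(); print(s['time_s'],s['ee_pos'],s['ee_rot'],s['width'])
for n in('scene','top','wrist'):
    c=ctrl.camera_model(n); print(n,c['fx'],c['fy'],c['cx'],c['cy'],c); snap(n,n+'0.png')
E
```

```text
0.0 [ 0.3018 -0.6033  0.2048] [-3.0564 -0.7217  0.0006] 0.09408093158538
scene 461.0567305374606 461.0567305374606 316.80383461090605 199.47677589258947 {'fx': 461.0567305374606, 'fy': 461.0567305374606, 'cx': 316.80383461090605, 'cy': 199.47677589258947, 'T': array([[ 0.6214, -0.5701,  0.5374,  1.1002],
       [ 0.7833,  0.4353, -0.4438, -0.475 ],
       [ 0.0191,  0.6967,  0.7171,  0.8288],
       [ 0.    ,  0.    ,  0.    ,  1.    ]])}
top 454.13396459947165 454.13396459947165 319.2374065566226 203.40629070478718 {'fx': 454.13396459947165, 'fy': 454.13396459947165, 'cx': 319.2374065566226, 'cy': 203.40629070478718, 'T': array([[-0.0211,  0.9948, -0.0994,  0.4048],
       [-0.9998, -0.0206,  0.0054,  0.0192],
       [ 0.0033,  0.0995,  0.995 ,  1.1279],
       [ 0.    ,  0.    ,  0.    ,  1.    ]])}
wrist 309.70691628693146 309.70691628693146 317.33964461625027 201.60366315248078 {'fx': 309.70691628693146, 'fy': 309.70691628693146, 'cx': 317.33964461625027, 'cy': 201.60366315248078, 'T': array([[ 0.4472,  0.8601,  0.2456,  0.3738],
       [-0.8945,  0.4301,  0.1222, -0.5673],
       [-0.0005, -0.2743,  0.9616,  0.3841],
       [ 0.    ,  0.    ,  0.    ,  1.    ]])}
```

View pics/top0.png

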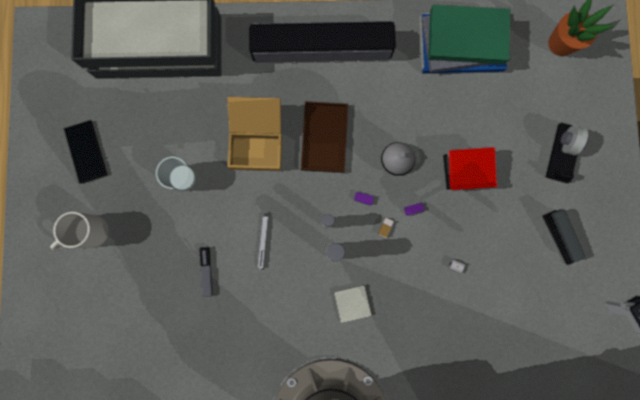

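View pics/scene0.png

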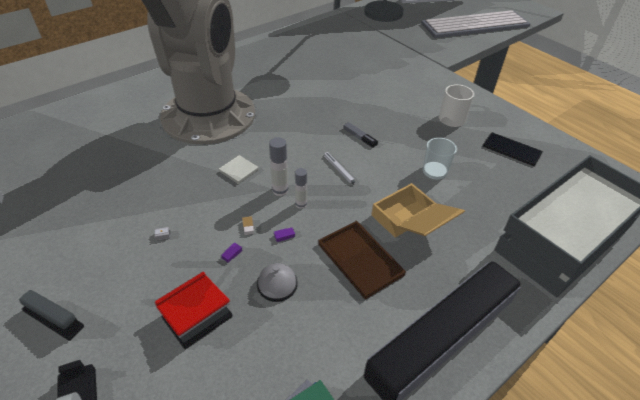

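```bash
python3 - <<'E'
import cv2
t=cv2.imread('pics/top0.png'); s=cv2.imread('pics/scene0.png')
cv2.imwrite('pics/tL.png',cv2.resize(t[150:305,145:345],None,fx=4,fy=3.85,interpolation=2)[:596])
cv2.imwrite('pics/tL.png',cv2.resize(t[150:300,150:350],None,fx=4,fy=4,interpolation=2))
cv2.imwrite('pics/sL.png',cv2.resize(s[115:265,265:465],None,fx=4,fy=4,interpolation=2))
a=cv2.resize(t[90:180,220:360],None,fx=4,fy=4,interpolation=2)
b=cv2.resize(t[190:290,370:480],None,fx=4,fy=4,interpolation=2)[:,:240+200]
c=cv2.resize(s[205:255,140:270],None,fx=4,fy=4,interpolation=2)
import numpy as np
m=np.zeros((600,800,3),np.uint8); m[:400,:440]=b; m[400:600,:520]=c; cv2.imwrite('pics/es.png',m)
E
```

```text
(no output)
```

View pics/tL.png

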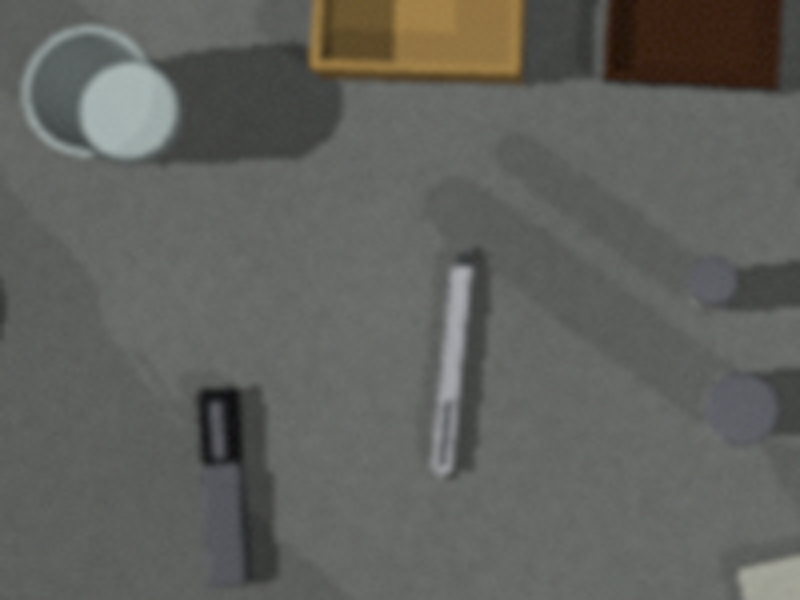

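View pics/sL.png

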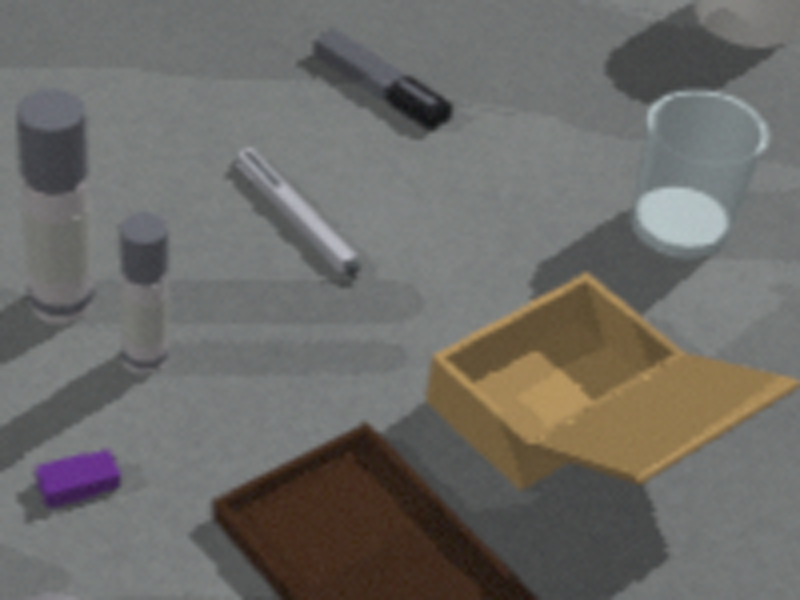

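View pics/es.png

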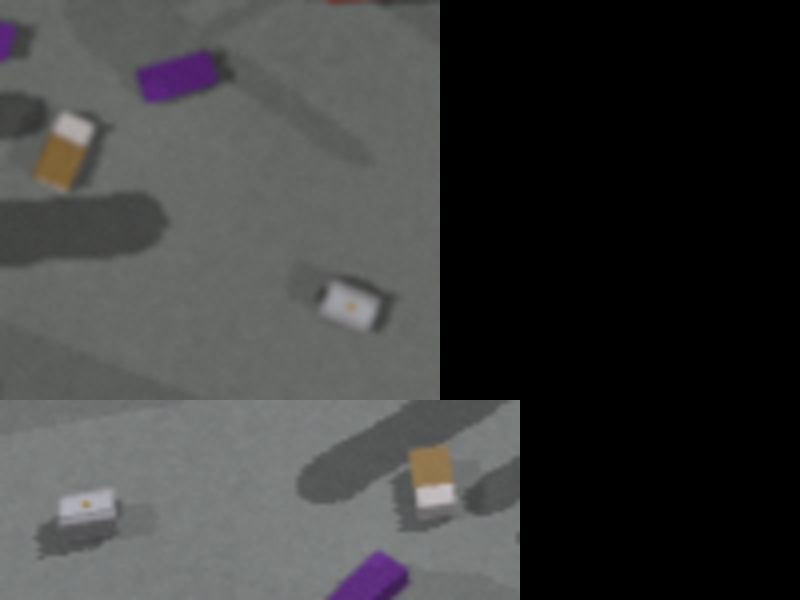

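```bash
python3 - <<'E'
from h import *
def f(c,x,y): return (c[0]+(x+.5)/4-.5,c[1]+(y+.5)/4-.5)
TL=(150,150);SL=(265,115);E1=(370,190);E2=(140,205)
def show(n,t,s,z,ct=TL,cs=SL,dy=0):
    a=f(ct,*t); print(n,'top@z',atz('top',*a,z),end=' ')
    if s:
        b=f(cs,s[0],s[1]-dy); print('scene@z',atz('scene',*b,z),'tri',tri(ray('top',*a),ray('scene',*b)))
    else: print()
show('hl cap',(219,392),(438,112),.015)
show('hl end',(226,583),(323,38),.015)
show('hl mid',(222,464),(393,80),.015)
show('pen tip',(462,264),(350,264),.012)
show('pen but',(441,474),(246,155),.012)
show('glueL top',(742,408),(52,108),.11)
show('glueS top',(712,281),(144,226),.085)
show('tumb rim',(88,91),(708,127),.085)
show('tumb foot',(128,110),(681,217),.008)
show('box -x+y rim',(314,73),(588,277),.04)
show('box -x-y rim',(522,77),(434,358),.04)
show('tray -x+y',(608,80),(366,430),.016)
show('tray -x-y',(779,87),(219,508),.016)
show('eraser',(66,150),(433,477),.013,E1,E2,400)
show('er white end',(75,116),(435,495),.013,E1,E2,400)
show('er brown end',(55,185),(430,448),.013,E1,E2,400)
show('sharp',(350,306),(86,505),.016,E1,E2,400)
show('sh L',(323,296),(62,511),.016,E1,E2,400)
show('sh R',(378,315),(114,501),.016,E1,E2,400)
for u,v in((304,103),(347,104),(228,98),(280,98),(229,134),(279,135)): print(u,v,atz('top',u,v,.016),atz('top',u,v,.04),atz('top',u,v,.086))
E
```

```text
hl cap top@z [0.4135 0.2953 0.015 ] scene@z [0.4137 0.2949 0.015 ] tri (array([0.4134, 0.2953, 0.0146]), 0.0002)
hl end top@z [0.2987 0.2906 0.015 ] scene@z [0.2999 0.2867 0.015 ] tri (array([0.2978, 0.2903, 0.0123]), 0.0024)
hl mid top@z [0.37   0.2933 0.015 ] scene@z [0.3677 0.2941 0.015 ] tri (array([0.3698, 0.2925, 0.0171]), 0.0007)
pen tip top@z [0.4888 0.147  0.012 ] scene@z [0.4903 0.145  0.012 ] tri (array([0.4888, 0.147 , 0.0098]), 0.0006)
pen but top@z [0.361  0.1609 0.012 ] scene@z [0.3657 0.1602 0.012 ] tri (array([0.3615, 0.1623, 0.008 ]), 0.0023)
glueL top top@z [ 0.3977 -0.0195  0.11  ] scene@z [0.3468 0.0167 0.11  ] tri (array([ 0.3983, -0.0173,  0.1593]), 0.0007)
glueS top top@z [ 0.4705 -0.0049  0.085 ] scene@z [0.4453 0.0133 0.085 ] tri (array([ 0.4689, -0.0043,  0.1118]), 0.0001)
tumb rim top@z [0.5885 0.3546 0.085 ] scene@z [0.5882 0.3563 0.085 ] tri (array([0.5886, 0.3547, 0.086 ]), 0.001)
tumb foot top@z [0.5895 0.3544 0.008 ] scene@z [0.5874 0.3548 0.008 ] tri (array([0.5888, 0.3533, 0.01  ]), 0.001)
box -x+y rim top@z [0.6046 0.2324 0.04  ] scene@z [0.6096 0.
[... 922 characters left out ...]
@z [ 0.3622 -0.3024  0.016 ] scene@z [ 0.3493 -0.3299  0.016 ] tri (array([ 0.3553, -0.3173,  0.0115]), 0.0292)
sh R top@z [ 0.35   -0.3353  0.016 ] scene@z [ 0.3603 -0.3033  0.016 ] tri (array([ 0.3587, -0.3175,  0.0273]), 0.0313)
304 103 [0.7705 0.0461 0.016 ] [0.7626 0.0456 0.04  ] [0.7475 0.0445 0.086 ]
347 104 [ 0.7657 -0.062   0.016 ] [ 0.7579 -0.0602  0.04  ] [ 0.743  -0.0569  0.086 ]
228 98 [0.7872 0.2372 0.016 ] [0.779  0.2325 0.04  ] [0.7632 0.2235 0.086 ]
280 98 [0.7846 0.1063 0.016 ] [0.7764 0.1045 0.04  ] [0.7607 0.1009 0.086 ]
229 134 [0.6947 0.2348 0.016 ] [0.6884 0.2301 0.04  ] [0.6764 0.2212 0.086 ]
279 135 [0.6896 0.11   0.016 ] [0.6835 0.1081 0.04  ] [0.6717 0.1043 0.086 ]
```

>>> apply_moves --pt "0 0.02 0.035 0 0 0 -0.06" --pt "0 0.02 0.035 0 0 0 -0.06" --pt "0 0.02 0.035 0 0 0 -0.06" --pt "0 0.02 0.035 0 0 0 -0.06" --pt "0 0.02 0.035 0 0 0 -0.06" --pt "0 0.02 0.035 0 0 0 -0.06" --pt "0 0.02 0.035 0 0 0 -0.062" --pt "0 0.02 0.035 0 0 0 0"

```text
time_s: 0.82
ee_pos: [0.4624, -0.3218, 0.2055]
ee_rot: [3.141, 0.059, 0.0]
ft_force: [0.6, 0.2, -0.5]
width: 0.0939
grasp_force: 0.0
```

>>> apply_moves --pt "0 0.02 0.035 0 0 0 0" --pt "0 0.02 0.035 0 0 0 0" --pt "0 0 0.0375 0 0 0 0" --pt "0 0 0.0375 0 0 0 0" --pt "0 0 0.0375 0 0 0 0" --pt "0 0 0.0375 0 0 0 0" --pt "0 0 0.0375 0 0 0 0" --pt "0 0 0.0375 0 0 0 0"

```text
time_s: 1.48
ee_pos: [0.5015, -0.0269, 0.2055]
ee_rot: [3.141, 0.065, 0.0]
ft_force: [1.4, 0.1, -0.4]
width: 0.094
grasp_force: 0.0
```

>>> apply_moves --pt "0 0 0.0375 0 0 0 0" --pt "0 0 0.0375 0 0 0 0" --pt "0 0 0.0375 0 0 0 0" --pt "0 0 0.0375 0 0 0 0" --pt "0 0 0.0375 0 0 0 0" --pt "0 0 0.0375 0 0 0 0" --pt "0 0 0 0 0 0 0" --pt "0 0 0 0 0 0 0"

```text
time_s: 2.15
ee_pos: [0.5014, 0.1985, 0.2052]
ee_rot: [-3.14, -0.071, 0.001]
ft_force: [0.1, -0.0, 0.3]
width: 0.0939
grasp_force: 0.0
```

```bash
python3 - <<'E'
from h import *
import json
c=ctrl.camera_model('wrist'); snap('wrist','w1.png'); print(c['T'][:3,3])
c['T']=np.array(c['T']).tolist(); json.dump(c,open('w1.json','w')); print(ctrl.get_state()['q'])
E
```

```text
[0.58176031 0.2024843  0.38433472]
[-0.20055539  0.2253229  -0.33763894  1.89366989  0.08598785  1.03723065
 -2.10182927]
```

View pics/w1.png

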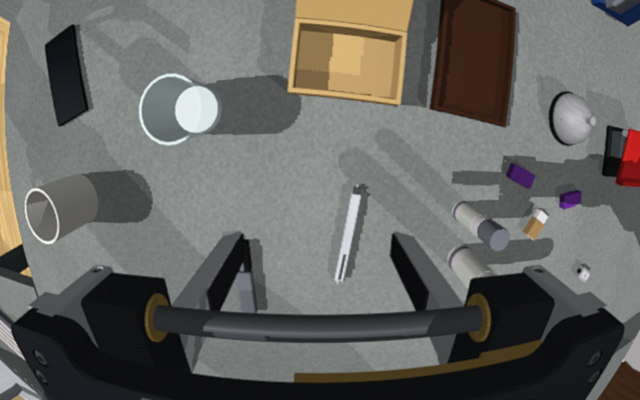

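```bash
python3 - <<'E'
from h import *
import json
c=json.load(open('w1.json'))
for n,u,v,z in(('rim',174,109,.085),('tip',359,187,.012),('but',340,280,.012),('tray L',432,107,.016),('tray R',507,124,.016),('trayRfar',516,11,.016),('box L',290,91,.04),('box R',401,104,.04),('box inLfar',301,23,.04),('box inRfar',403,36,.04),('glueS',495,240,.11),('eraser',537,223,.013),('sharp',583,271,.016)):
    print(n,atz('wrist',u,v,z,c))
E
```

```text
rim [0.5882 0.3497 0.085 ]
tip [0.4967 0.1469 0.012 ]
but [0.3644 0.1613 0.012 ]
tray L [0.6035 0.0628 0.016 ]
tray R [ 0.5965 -0.0517  0.016 ]
trayRfar [ 0.762  -0.0634  0.016 ]
box L [0.6079 0.2336 0.04  ]
box R [0.6014 0.1096 0.04  ]
box inLfar [0.687  0.2253 0.04  ]
box inRfar [0.6812 0.1107 0.04  ]
glueS [0.4689 0.004  0.11  ]
eraser [ 0.4568 -0.1437  0.013 ]
sharp [ 0.364  -0.3063  0.016 ]
```

>>> apply_moves --pt "0 -0.0242 0.0157 0 0 0 0" --pt "0 -0.0242 0.0157 0 0 0 0" --pt "0 -0.0242 0.0157 0 0 0 0" --pt "0 -0.0242 0.0157 0 0 0 0" --pt "0 -0.0242 0.0157 -0.03 0 0 0" --pt "0 -0.0242 0.0157 -0.03 0 0 0" --pt "0 0 0 -0.03 0 0 0" --pt "0 0 0 0 0 0 0"

```text
time_s: 2.87
ee_pos: [0.3543, 0.288, 0.1116]
ee_rot: [3.137, 0.066, -0.007]
ft_force: [0.2, -1.3, -1.1]
width: 0.094
grasp_force: 0.0
```

>>> apply_moves --pt "0 0.002 0.004 -0.035 0 0 0" --pt "0 0 0 -0.035 0 0 0" --pt "0 0 0 -0.02 0 0 0" --pt "0 0 0 -0.01 0 0 0" --pt "0 0 0 0 0 0 0" --pt "0 0 0 0 0 0 0"

```text
time_s: 3.37
ee_pos: [0.3598, 0.2943, 0.0165]
ee_rot: [3.141, 0.063, 0.001]
ft_force: [1.0, 0.9, 0.9]
width: 0.0937
grasp_force: 0.0
```

>>> apply_moves --pt "0 -0.003 -0.0015 -0.0115 0 0 0" --pt "0.5 0 0 0 0 0 0" --pt "1 0 0 0 0 0 0" --pt "1 0 0 0 0 0 0" --pt "1 0 0 0 0 0 0" --pt "1 0 0 0 0 0 0" --pt "1 0 0 0 0 0 0" --pt "1 0 0 0 0 0 0"

```text
time_s: 4.03
ee_pos: [0.3558, 0.2931, 0.0042]
ee_rot: [-3.141, -0.066, -0.0]
ft_force: [0.0, -0.8, 0.2]
width: 0.0506
grasp_force: 0.0
```

>>> apply_moves --pt "1 0 0 0 0 0 0" --pt "1 0 0 0 0 0 0" --pt "1 0 0 0 0 0 0" --pt "1 0 0 0 0 0 0"

```text
time_s: 4.37
ee_pos: [0.3556, 0.2931, 0.0039]
ee_rot: [-3.141, -0.066, 0.0]
ft_force: [0.1, 0.6, -0.7]
width: 0.0241
grasp_force: 0.8
```

>>> apply_moves --pt "1 0 0 0 0 0 0" --pt "1 0 0 0 0 0 0" --pt "1 0 0 0.03 0 0 0" --pt "1 0 0 0.037 0 0 0" --pt "1 0 0 0.037 0 0 0" --pt "1 0 0 0.03 0 0 0" --pt "1 0.03 -0.0255 0 0 0 -0.05" --pt "1 0.03 -0.0255 0 0 0 -0.058"

```text
time_s: 5.03
ee_pos: [0.4168, 0.2431, 0.1404]
ee_rot: [-3.138, 0.101, -0.006]
ft_force: [1.2, 0.3, -0.5]
width: 0.0235
grasp_force: 30.0
```

>>> apply_moves --pt "1 0.03 -0.0255 0 0 0 0" --pt "1 0.03 -0.0255 0 0 0 0" --pt "1 0.03 -0.0255 0 0 0 0" --pt "1 0.03 -0.0255 0 0 0 0" --pt "1 0.03 -0.0255 0 0 0 0" --pt "1 0.03 -0.0255 0 0 0 0" --pt "1 0.03 -0.0255 0 0 0 0" --pt "1 0.03 -0.0255 0 0 0 0"

```text
time_s: 5.7
ee_pos: [0.6568, 0.0363, 0.1378]
ee_rot: [3.14, -0.104, -0.0]
ft_force: [0.0, 1.1, -0.5]
width: 0.0235
grasp_force: 30.0
```

>>> apply_moves --pt "1 0.03 -0.0255 0 0 0 0" --pt "1 0 0 0 0 0 0" --pt "1 0 0 0 0 0 0"

```text
time_s: 5.95
ee_pos: [0.6864, 0.0103, 0.1369]
ee_rot: [3.139, -0.109, -0.001]
ft_force: [-0.5, 1.3, -0.6]
width: 0.0235
grasp_force: 30.0
```

```bash
python3 - <<'E'
from h import *
import json
c=ctrl.camera_model('wrist'); snap('wrist','w2.png')
c['T']=np.array(c['T']).tolist(); json.dump(c,open('w2.json','w')); print(ctrl.get_state()['q'])
E
```

```text
[ 0.05416955  0.51469509 -0.23040502  1.62637365  0.13200412  1.01696122
 -1.85510171]
```

View pics/w2.png

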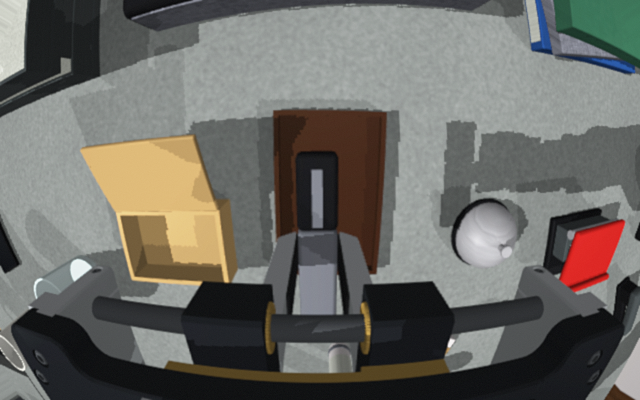

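```bash
python3 - <<'E'
from h import *
import json
c=json.load(open('w2.json'))
for n,u,v,z in(('farL',274,111,.016),('farR',386,112,.016),('nearR',376,273,.016),('hlcap',317,152,.142),('hlcapL',297,215,.148),('hlcapR',338,215,.148),('box-xR',235,281,.04),('box+xR',229,200,.04),('box +x L in',119,212,.04),('-xLin',134,276,.04),('-xRin',228,280,.04),('+xRin',220,209,.04),('lid L',82,150,.086),('lidR',193,135,.086)):
    print(n,atz('wrist',u,v,z,c))
E
```

```text
farL [0.7745 0.0463 0.016 ]
farR [ 0.7668 -0.0618  0.016 ]
nearR [ 0.5941 -0.0485  0.016 ]
hlcap [0.7462 0.0068 0.142 ]
hlcapL [0.7117 0.0207 0.148 ]
hlcapR [ 0.7101 -0.0028  0.148 ]
box-xR [0.6074 0.103  0.04  ]
box+xR [0.6955 0.0943 0.04  ]
box +x L in [0.6914 0.2272 0.04  ]
-xLin [0.6126 0.231  0.04  ]
-xRin [0.6087 0.1106 0.04  ]
+xRin [0.6872 0.1048 0.04  ]
lid L [0.7657 0.2228 0.086 ]
lidR [0.7618 0.1026 0.086 ]
```

>>> apply_moves --pt "1 0 0.0025 -0.035 0 0 0" --pt "1 0 0 -0.035 0 0 0" --pt "1 0 0 -0.03 0 0 0" --pt "1 0 0 -0.015 0 0 0" --pt "1 0 0 0 0 0 0" --pt "1 0 0 0 0 0 0"

```text
time_s: 6.5
ee_pos: [0.6855, 0.0159, 0.0235]
ee_rot: [-3.14, 0.103, 0.001]
ft_force: [0.0, -0.5, -0.1]
width: 0.0235
grasp_force: 30.0
```

>>> apply_moves --pt "1 0 -0.002 -0.009 0 0 0" --pt "1 0 0 -0.005 0 0 0" --pt "1 0 0 0 0 0 0" --pt "1 0 0 0 0 0 0" --pt "0.64 0 0 0 0 0 0" --pt "0.64 0 0 0 0 0 0" --pt "0.64 0 0 0 0 0 0" --pt "0.64 0 0 0 0 0 0"

```text
time_s: 7.17
ee_pos: [0.6859, 0.013, 0.0092]
ee_rot: [-3.14, 0.104, -0.0]
ft_force: [0.4, -0.1, 0.2]
width: 0.0337
grasp_force: 0.0
```

>>> apply_moves --pt "0.64 0 0 0.03 0 0 0" --pt "0.64 0 0 0.035 0 0 0" --pt "0.64 0 0 0.035 0 0 0" --pt "0.4 0 0 0.03 0 0 -0.04" --pt "0.4 -0.0324 0.0176 0 0 0 0" --pt "0.4 -0.0324 0.0176 0 0 0 0" --pt "0.4 -0.0324 0.0176 0 0 0 0" --pt "0.4 -0.0324 0.0176 0 0 0 0"

```text
time_s: 7.83
ee_pos: [0.5546, 0.084, 0.1392]
ee_rot: [-3.137, 0.167, -0.001]
ft_force: [-0.3, 0.6, 0.4]
width: 0.0555
grasp_force: 0.0
```

>>> apply_moves --pt "0.4 -0.0324 0.0176 0 0 0 0" --pt "0.4 -0.0324 0.0176 0 0 0 0" --pt "0.4 -0.0324 0.0176 0 0 0 0" --pt "0.4 -0.0324 0.0176 0 0 0 0" --pt "0.4 0 0 -0.035 0 0 0" --pt "0.4 0 0 -0.035 0 0 0" --pt "0.4 0 0 0 0 0 0" --pt "0.4 0 0 0 0 0 0"

```text
time_s: 8.5
ee_pos: [0.4256, 0.1536, 0.0686]
ee_rot: [3.136, -0.166, -0.005]
ft_force: [0.3, -0.3, -0.4]
width: 0.0563
grasp_force: 0.0
```

```bash
python3 - <<'E'
from h import *
import json
c=ctrl.camera_model('wrist'); snap('wrist','w3.png')
c['T']=np.array(c['T']).tolist(); json.dump(c,open('w3.json','w'))
E
```

```text
(no output)
```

View pics/w3.png

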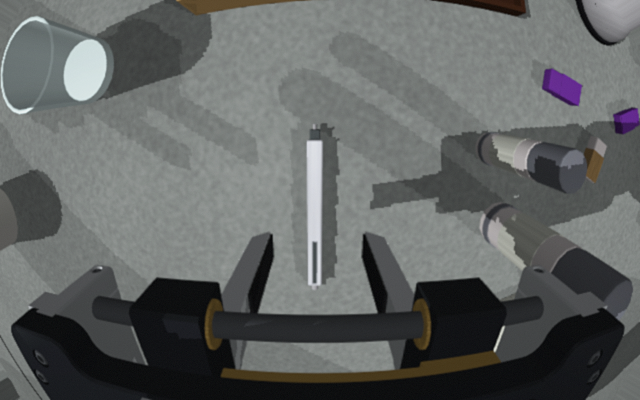

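```bash
python3 - <<'E'
from h import *
import json
c=json.load(open('w3.json'))
for n,u,v,z in(('black',316,127,.006),('tip',315,141,.012),('but',314,289,.010),('glueS foot',486,148,0),('glueS top',571,172,.11)):
    print(n,atz('wrist',u,v,z,c))
b=np.array(atz('wrist',571,172,.11,c))
E
```

```text
black [0.4967 0.1473 0.006 ]
tip [0.4864 0.1492 0.012 ]
but [0.3574 0.1641 0.01  ]
glueS foot [ 0.4685 -0.0012  0.    ]
glueS top [ 4.688e-01 -1.000e-04  1.100e-01]
```

>>> apply_moves --pt "0.4 0 0 -0.03 0 0 0" --pt "0.4 0 0 -0.02 0 0 0" --pt "0.4 0 0 -0.01 0 0 0" --pt "0.4 0 0 0 0 0 0" --pt "0.4 0 0 0 0 0 0"

```text
time_s: 8.97
ee_pos: [0.4272, 0.154, 0.01]
ee_rot: [-3.137, 0.167, -0.001]
ft_force: [-0.4, 0.4, 0.4]
width: 0.0564
grasp_force: 0.0
```

>>> apply_moves --pt "0.4 0 0.001 -0.0065 0 0 0" --pt "0.7 0 0 0 0 0 0" --pt "1 0 0 0 0 0 0" --pt "1 0 0 0 0 0 0" --pt "1 0 0 0 0 0 0" --pt "1 0 0 0 0 0 0" --pt "1 0 0 0 0 0 0" --pt "1 0 0 0 0 0 0"

```text
time_s: 9.63
ee_pos: [0.4266, 0.1548, 0.0025]
ee_rot: [-3.137, 0.167, -0.0]
ft_force: [-0.5, -0.5, 1.3]
width: 0.0129
grasp_force: 0.1
```

>>> apply_moves --pt "1 0 0 0 0 0 0" --pt "1 0 0 0 0 0 0" --pt "1 0 0 0 0 0 0" --pt "1 0 0 0 0 0 0"

```text
time_s: 9.97
ee_pos: [0.4266, 0.1548, 0.0025]
ee_rot: [-3.137, 0.167, -0.0]
ft_force: [0.2, 0.3, 3.4]
width: 0.0118
grasp_force: 30.0
```

>>> apply_moves --pt "1 0 0 0.03 0 0 0" --pt "1 0 0 0.035 0 0 0" --pt "1 0 0 0.035 0 0 0" --pt "1 0 0 0.03 0 0 0.04" --pt "1 0.0321 -0.0224 0 0 0 0" --pt "1 0.0321 -0.0224 0 0 0 0" --pt "1 0.0321 -0.0224 0 0 0 0" --pt "1 0.0321 -0.0224 0 0 0 0"

```text
time_s: 10.63
ee_pos: [0.5563, 0.0638, 0.1328]
ee_rot: [3.14, -0.104, 0.001]
ft_force: [0.7, 0.5, 0.4]
width: 0.0115
grasp_force: 30.0
```

>>> apply_moves --pt "1 0.0321 -0.0224 0 0 0 0" --pt "1 0.0321 -0.0224 0 0 0 0" --pt "1 0.0321 -0.0224 0 0 0 0" --pt "1 0.0321 -0.0224 0 0 0 0" --pt "1 0 0 -0.035 0 0 0" --pt "1 0 0 -0.035 0 0 0" --pt "1 0 0 0 0 0 0" --pt "1 0 0 0 0 0 0"

```text
time_s: 11.3
ee_pos: [0.6818, -0.0242, 0.0611]
ee_rot: [-3.14, 0.103, 0.006]
ft_force: [0.2, 0.3, -0.1]
width: 0.0114
grasp_force: 30.0
```

```bash
python3 - <<'E'
from h import *
import json
c=ctrl.camera_model('wrist'); snap('wrist','w4.png')
c['T']=np.array(c['T']).tolist(); json.dump(c,open('w4.json','w'))
E
```

```text
(no output)
```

View pics/w4.png

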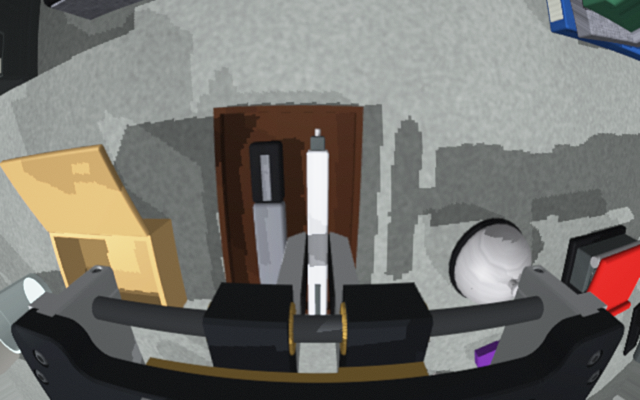

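>>> apply_moves --pt "1 0 0 -0.025 0 0 0" --pt "1 0 0 -0.018 0 0 0" --pt "1 0 0 -0.004 0 0 0" --pt "1 0 0 0 0 0 0" --pt "1 0 0 0 0 0 0"

```text
time_s: 11.77
ee_pos: [0.6844, -0.0241, 0.0176]
ee_rot: [-3.14, 0.104, -0.003]
ft_force: [0.7, 0.4, -0.1]
width: 0.0115
grasp_force: 30.0
```

>>> apply_moves --pt "1 0 0 -0.006 0 0 0" --pt "1 0 0 -0.0035 0 0 0" --pt "1 0 0 0 0 0 0" --pt "1 0 0 0 0 0 0" --pt "0.77 0 0 0 0 0 0" --pt "0.77 0 0 0 0 0 0" --pt "0.77 0 0 0 0 0 0" --pt "0.77 0 0 0 0 0 0"

```text
time_s: 12.43
ee_pos: [0.6831, -0.0244, 0.0058]
ee_rot: [3.14, -0.104, -0.001]
ft_force: [-0.0, 0.2, -0.1]
width: 0.0215
grasp_force: 0.0
```

>>> apply_moves --pt "0.77 0 0 0.03 0 0 0" --pt "0.77 0 0 0.037 0 0 0" --pt "0.77 0 0 0.037 0 0 0" --pt "0.4 0 0 0.03 0 0 -0.08" --pt "0.4 -0.0326 -0.0178 0 0 0 -0.08" --pt "0.4 -0.0326 -0.0178 0 0 0 -0.08" --pt "0.4 -0.0326 -0.0178 0 0 0 -0.074" --pt "0.4 -0.0326 -0.0178 0 0 0 0"

```text
time_s: 13.1
ee_pos: [0.5512, -0.0961, 0.1399]
ee_rot: [-3.083, 0.602, -0.0]
ft_force: [0.3, -0.8, 0.5]
width: 0.0517
grasp_force: 0.0
```

>>> apply_moves --pt "0.4 -0.0326 -0.0178 0 0 0 0" --pt "0.4 -0.0326 -0.0178 0 0 0 0" --pt "0.4 -0.0326 -0.0178 0 0 0 0" --pt "0.4 0 0 -0.035 0 0 0" --pt "0.4 0 0 -0.035 0 0 0" --pt "0.4 0 0 0 0 0 0" --pt "0.4 0 0 0 0 0 0"

```text
time_s: 13.68
ee_pos: [0.4541, -0.1486, 0.0694]
ee_rot: [-3.085, 0.593, 0.005]
ft_force: [0.1, 0.6, 1.2]
width: 0.0566
grasp_force: 0.0
```

```bash
python3 - <<'E'
from h import *
import json
c=ctrl.camera_model('wrist'); snap('wrist','w5.png')
c['T']=np.array(c['T']).tolist(); json.dump(c,open('w5.json','w'))
E
```

```text
(no output)
```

View pics/w5.png

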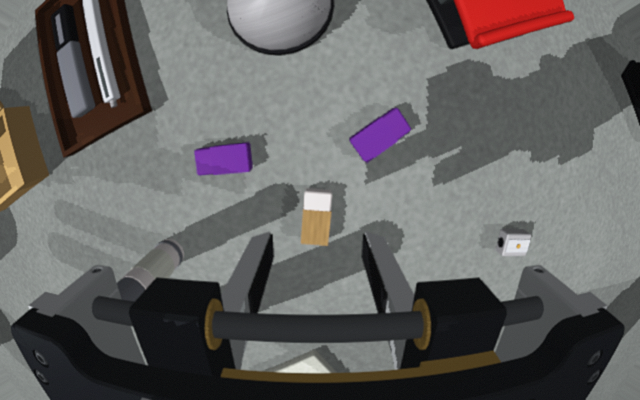

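```bash
python3 - <<'E'
from h import *
import json
c=json.load(open('w5.json'))
for n,u,v,z in(('w',318,192,.013),('b',315,244,.013),('ctr',316,218,.013),('sh',517,244,.016),('shL',504,244,.016),('shR',530,244,.016),('shLT',503,235,.016),('shRT',530,237,.016)):
    print(n,atz('wrist',u,v,z,c))
E
```

```text
w [ 0.4734 -0.1564  0.013 ]
b [ 0.4331 -0.1376  0.013 ]
ctr [ 0.454  -0.1469  0.013 ]
sh [ 0.3563 -0.3161  0.016 ]
shL [ 0.3633 -0.3011  0.016 ]
shR [ 0.3488 -0.3321  0.016 ]
shLT [ 0.3732 -0.3013  0.016 ]
shRT [ 0.3566 -0.3328  0.016 ]
```

>>> apply_moves --pt "0.4 0 0.001 -0.03 0 0 -0.05" --pt "0.4 0 0 -0.02 0 0 0" --pt "0.4 0 0 -0.012 0 0 0" --pt "0.4 0 0 0 0 0 0" --pt "0.7 0 0 0 0 0 0" --pt "1 0 0 0 0 0 0" --pt "1 0 0 0 0 0 0" --pt "1 0 0 0 0 0 0"

```text
time_s: 14.4
ee_pos: [0.4559, -0.1482, 0.0091]
ee_rot: [-3.069, 0.671, -0.003]
ft_force: [0.8, 1.4, -0.3]
width: 0.0331
grasp_force: 0.0
```

>>> apply_moves --pt "1 0 0 -0.003 0 0 0" --pt "1 0 0 0 0 0 0" --pt "1 0 0 0 0 0 0" --pt "1 0 0 0 0 0 0" --pt "1 0 0 0 0 0 0" --pt "1 0 0 0 0 0 0"

```text
time_s: 14.9
ee_pos: [0.4553, -0.1481, 0.0051]
ee_rot: [-3.069, 0.671, -0.001]
ft_force: [0.4, -0.2, 3.7]
width: 0.0218
grasp_force: 29.9
```

>>> apply_moves --pt "1 0 0 0.035 0 0 0" --pt "1 0 0 0.04 0 0 0" --pt "1 0 0 0.04 0 0 0" --pt "1 0 0 0.035 0 0 0.09" --pt "1 0.0195 0.0341 0 0 0 0.1" --pt "1 0.0195 0.0341 0 0 0 0.1" --pt "1 0.0195 0.0341 0 0 0 0.09" --pt "1 0.0195 0.0341 0 0 0 0"

```text
time_s: 15.57
ee_pos: [0.5335, -0.0101, 0.1553]
ee_rot: [-3.141, 0.07, -0.001]
ft_force: [1.0, -0.5, -0.7]
width: 0.0213
grasp_force: 29.9
```

>>> apply_moves --pt "1 0.0195 0.0341 0 0 0 0" --pt "1 0.0195 0.0341 0 0 0 0" --pt "1 0.0195 0.0341 0 0 0 0" --pt "1 0.0195 0.0341 0 0 0 0" --pt "1 0.0195 0.0341 0 0 0 0" --pt "1 0.0195 0.0341 0 0 0 0" --pt "1 0 0 0 0 0 0" --pt "1 0 0 0 0 0 0"

```text
time_s: 16.23
ee_pos: [0.6497, 0.1956, 0.1538]
ee_rot: [-3.14, 0.074, 0.003]
ft_force: [-0.9, -1.3, -0.6]
width: 0.0216
grasp_force: 29.9
```

>>> apply_moves --pt "1 0 0 -0.035 0 0 0" --pt "1 0 0 -0.035 0 0 0" --pt "1 0 0 -0.03 0 0 0" --pt "1 0 0 0 0 0 0" --pt "1 0 0 0 0 0 0"

```text
time_s: 16.65
ee_pos: [0.6491, 0.1916, 0.0542]
ee_rot: [3.139, -0.08, -0.004]
ft_force: [0.0, -0.3, 0.9]
width: 0.0214
grasp_force: 29.9
```

>>> apply_moves --pt "1 0 0 -0.025 0 0 0" --pt "1 0 0 -0.014 0 0 0" --pt "1 0 0 -0.002 0 0 0" --pt "1 0 0 0 0 0 0" --pt "1 0 0 0 0 0 0" --pt "0.63 0 0 0 0 0 0" --pt "0.63 0 0 0 0 0 0" --pt "0.63 0 0 0 0 0 0"

```text
time_s: 17.32
ee_pos: [0.6505, 0.1932, 0.0148]
ee_rot: [-3.14, 0.079, -0.002]
ft_force: [0.9, 0.3, -0.3]
width: 0.0342
grasp_force: 0.0
```

>>> apply_moves --pt "0.63 0 0 0.03 0 0 0" --pt "0.63 0 0 0.04 0 0 0" --pt "0.63 0 0 0.04 0 0 0" --pt "0.4 0 0 0.035 0 0 0" --pt "0.4 -0.0196 -0.034 0 0 0 0.11" --pt "0.4 -0.0196 -0.034 0 0 0 0.11" --pt "0.4 -0.0196 -0.034 0 0 0 0.11" --pt "0.4 -0.0196 -0.034 0 0 0 0.11"

```text
time_s: 17.98
ee_pos: [0.5707, 0.0558, 0.1594]
ee_rot: [3.08, 0.617, 0.001]
ft_force: [0.6, -0.6, 0.2]
width: 0.0565
grasp_force: 0.0
```

>>> apply_moves --pt "0.4 -0.0196 -0.034 0 0 0 0.11" --pt "0.4 -0.0196 -0.034 0 0 0 0.11" --pt "0.4 -0.0196 -0.034 0 0 0 0.11" --pt "0.4 -0.0196 -0.034 0 0 0 0.11" --pt "0.4 -0.0196 -0.034 0 0 0 0.11" --pt "0.4 -0.0196 -0.034 0 0 0 0.11" --pt "0.4 -0.0196 -0.034 0 0 0 0.11" --pt "0.4 -0.0196 -0.034 0 0 0 0"

```text
time_s: 18.65
ee_pos: [0.4221, -0.2034, 0.1596]
ee_rot: [2.656, 1.676, 0.001]
ft_force: [1.0, -0.9, 0.2]
width: 0.056
grasp_force: 0.0
```

>>> apply_moves --pt "0.4 -0.0196 -0.034 0 0 0 0" --pt "0.4 -0.0196 -0.034 0 0 0 0" --pt "0.4 -0.0196 -0.034 0 0 0 0" --pt "0.4 0 0 -0.04 0 0 0" --pt "0.4 0 0 -0.04 0 0 0" --pt "0.4 0 0 0 0 0 0" --pt "0.4 0 0 0 0 0 0"

```text
time_s: 19.23
ee_pos: [0.3633, -0.3036, 0.0786]
ee_rot: [-2.66, -1.665, 0.002]
ft_force: [0.4, 0.9, 1.0]
width: 0.0563
grasp_force: 0.0
```

```bash
python3 - <<'E'
from h import *
import json
c=ctrl.camera_model('wrist'); snap('wrist','w6.png')
c['T']=np.array(c['T']).tolist(); json.dump(c,open('w6.json','w'))
E
```

```text
(no output)
```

View pics/w6.png

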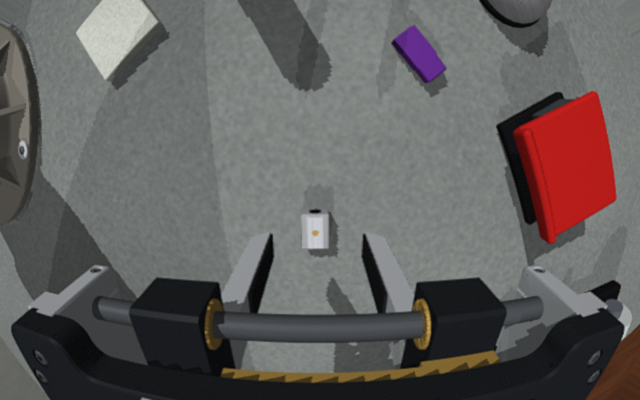

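```bash
python3 - <<'E'
from h import *
import json
c=json.load(open('w6.json'))
for n,u,v,z in(('far',316,213,.016),('near',315,249,.016),('ctr',315,230,.016),('nl',303,248,.016),('nr',328,248,.016)):
    print(n,atz('wrist',u,v,z,c))
s=ctrl.get_state(); print(s['ee_pos'])
E
```

```text
far [ 0.3631 -0.3014  0.016 ]
near [ 0.3481 -0.3302  0.016 ]
ctr [ 0.3558 -0.3145  0.016 ]
nl [ 0.3393 -0.3249  0.016 ]
nr [ 0.3585 -0.3342  0.016 ]
[ 0.36442228 -0.30413608  0.08008401]
```

>>> apply_moves --pt "0.4 -0.0085 -0.012 -0.03 0 0 0" --pt "0.4 0 0 -0.025 0 0 0" --pt "0.4 0 0 -0.015 0 0 0" --pt "0.4 0 0 -0.003 0 0 0" --pt "0.4 0 0 0 0 0 0" --pt "0.4 0 0 0 0 0 0"

```text
time_s: 19.78
ee_pos: [0.3568, -0.317, 0.0079]
ee_rot: [2.661, 1.666, 0.001]
ft_force: [0.7, 0.3, -0.0]
width: 0.0565
grasp_force: 0.0
```

>>> apply_moves --pt "0.7 0 0 -0.001 0 0 0" --pt "1 0 0 0 0 0 0" --pt "1 0 0 0 0 0 0" --pt "1 0 0 0 0 0 0" --pt "1 0 0 0 0 0 0" --pt "1 0 0 0 0 0 0" --pt "1 0 0 0 0 0 0" --pt "1 0 0 0 0 0 0"

```text
time_s: 20.45
ee_pos: [0.3556, -0.3165, 0.0052]
ee_rot: [2.663, 1.666, -0.0]
ft_force: [-0.5, 1.1, 6.4]
width: 0.0239
grasp_force: 30.0
```

>>> apply_moves --pt "1 0 0 0 0 0 0" --pt "1 0 0 0 0 0 0"

```text
time_s: 20.62
ee_pos: [0.3556, -0.3165, 0.0052]
ee_rot: [2.663, 1.666, -0.0]
ft_force: [-2.5, 1.2, 6.7]
width: 0.0236
grasp_force: 30.0
```

>>> apply_moves --pt "1 0 0 0.035 0 0 0" --pt "1 0 0 0.04 0 0 0" --pt "1 0 0 0.04 0 0 0" --pt "1 0 0 0.04 0 0 0" --pt "1 0.0208 0.033 0 0 0 -0.1065" --pt "1 0.0208 0.033 0 0 0 -0.1065" --pt "1 0.0208 0.033 0 0 0 -0.1065" --pt "1 0.0208 0.033 0 0 0 -0.1065"

```text
time_s: 21.28
ee_pos: [0.4322, -0.1952, 0.1604]
ee_rot: [2.937, 1.113, 0.001]
ft_force: [1.1, -0.8, 0.2]
width: 0.0234
grasp_force: 30.0
```

>>> apply_moves --pt "1 0.0208 0.033 0 0 0 -0.1065" --pt "1 0.0208 0.033 0 0 0 -0.1065" --pt "1 0.0208 0.033 0 0 0 -0.1065" --pt "1 0.0208 0.033 0 0 0 -0.1065" --pt "1 0.0208 0.033 0 0 0 -0.1065" --pt "1 0.0208 0.033 0 0 0 -0.1065" --pt "1 0.0208 0.033 0 0 0 -0.1065" --pt "1 0.0208 0.033 0 0 0 0"

```text
time_s: 21.95
ee_pos: [0.5929, 0.0593, 0.1598]
ee_rot: [3.141, 0.012, -0.001]
ft_force: [0.5, -0.7, 0.9]
width: 0.0235
grasp_force: 30.0
```

>>> apply_moves --pt "1 0.0208 0.033 0 0 0 0" --pt "1 0.0208 0.033 0 0 0 0" --pt "1 0 0 0 0 0 0" --pt "1 0 0 -0.035 0 0 0" --pt "1 0 0 -0.03 0 0 0" --pt "1 0 0 -0.03 0 0 0" --pt "1 0 0 0 0 0 0" --pt "1 0 0 0 0 0 0"

```text
time_s: 22.62
ee_pos: [0.633, 0.1234, 0.0641]
ee_rot: [3.141, 0.025, -0.005]
ft_force: [0.9, 0.2, 1.0]
width: 0.0237
grasp_force: 30.0
```

```bash
python3 - <<'E'
from h import *
snap('wrist','w7.png')
E
```

```text
(no output)
```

View pics/w7.png

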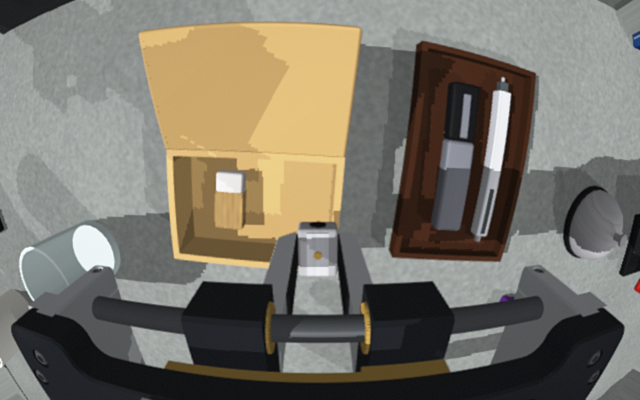

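>>> apply_moves --pt "1 0.014 0.0225 0 0 0 -0.066" --pt "1 0 0 0 0 0 0" --pt "1 0 0 0 0 0 0" --pt "1 0 0 0 0 0 0"

```text
time_s: 23.0
ee_pos: [0.6487, 0.1461, 0.0668]
ee_rot: [-3.14, 0.078, -0.003]
ft_force: [-0.8, -0.2, -0.3]
width: 0.0233
grasp_force: 30.0
```

>>> apply_moves --pt "1 0 0 -0.025 0 0 0" --pt "1 0 0 -0.02 0 0 0" --pt "1 0 0 -0.009 0 0 0" --pt "1 0 0 0 0 0 0" --pt "1 0 0 0 0 0 0"

```text
time_s: 23.42
ee_pos: [0.6481, 0.1457, 0.0115]
ee_rot: [3.141, -0.08, 0.0]
ft_force: [0.3, 0.0, -0.4]
width: 0.0238
grasp_force: 30.0
```

>>> apply_moves --pt "0.65 0 0 0 0 0 0" --pt "0.65 0 0 0 0 0 0" --pt "0.65 0 0 0 0 0 0" --pt "0.65 0 0 0 0 0 0"

```text
time_s: 23.75
ee_pos: [0.6483, 0.1461, 0.0116]
ee_rot: [-3.14, 0.079, -0.001]
ft_force: [-0.1, 0.1, -0.6]
width: 0.033
grasp_force: 0.0
```

>>> apply_moves --pt "0.65 0 0 0.04 0 0 0" --pt "0.65 0 0 0.04 0 0 0" --pt "0.65 0 0 0.04 0 0 0" --pt "0.2 0 0 0.04 0 0 0" --pt "0.2 -0.03 -0.0247 0 0 0 0" --pt "0.2 -0.03 -0.0247 0 0 0 0" --pt "0.2 -0.03 -0.0247 0 0 0 0" --pt "0.2 -0.03 -0.0247 0 0 0 0"

```text
time_s: 24.42
ee_pos: [0.5265, 0.0464, 0.1713]
ee_rot: [3.141, -0.079, 0.001]
ft_force: [1.2, -0.4, 0.3]
width: 0.0632
grasp_force: 0.0
```

>>> apply_moves --pt "0.2 -0.03 -0.0247 0 0 0 0" --pt "0.2 -0.03 -0.0247 0 0 0 0" --pt "0.2 0 0 0 0 0 0" --pt "0.2 0 0 0 0 0 0" --pt "0.2 0 0 0 0 0 0"

```text
time_s: 24.83
ee_pos: [0.4686, -0.0019, 0.1717]
ee_rot: [-3.14, 0.08, -0.002]
ft_force: [0.9, 0.6, 0.7]
width: 0.0755
grasp_force: 0.0
```

```bash
python3 - <<'E'
from h import *
import json
c=ctrl.camera_model('wrist'); snap('wrist','w8.png')
c['T']=np.array(c['T']).tolist(); json.dump(c,open('w8.json','w'))
E
```

```text
(no output)
```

View pics/w8.png

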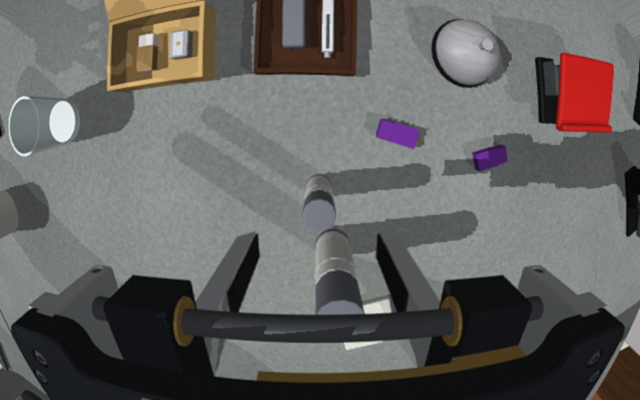

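```bash
python3 - <<'E'
from h import *
import json
c=json.load(open('w8.json'))
print(atz('wrist',319,213,.11,c),atz('wrist',318,183,0.0,c),atz('wrist',303,210,.11,c),atz('wrist',336,210,.11,c))
print(atz('wrist',340,307,.159,c))
E
```

```text
[ 0.4707 -0.003   0.11  ] [ 0.4716 -0.0025  0.    ] [0.4739 0.0099 0.11  ] [ 0.4725 -0.017   0.11  ]
[ 0.4117 -0.0156  0.159 ]
```

>>> apply_moves --pt "0.2 0.001 -0.001 -0.035 0 0 0" --pt "0.2 0 0 -0.03 0 0 0" --pt "0.2 0 0 -0.02 0 0 0" --pt "0.2 0 0 0 0 0 0" --pt "0.2 0 0 0 0 0 0"

```text
time_s: 25.3
ee_pos: [0.469, -0.0022, 0.0855]
ee_rot: [-3.14, 0.077, 0.004]
ft_force: [0.8, -0.3, 0.6]
width: 0.0753
grasp_force: 0.0
```

>>> apply_moves --pt "0.6 0 0 0 0 0 0" --pt "0.8 0 0 0 0 0 0" --pt "0.8 0 0 0 0 0 0" --pt "1 0 0 0 0 0 0" --pt "1 0 0 0 0 0 0" --pt "1 0 0 0 0 0 0" --pt "1 0 0 0 0 0 0" --pt "1 0 0 0 0 0 0"

```text
time_s: 25.97
ee_pos: [0.469, -0.0031, 0.0861]
ee_rot: [-3.141, 0.079, -0.0]
ft_force: [-0.5, -0.4, 3.0]
width: 0.0275
grasp_force: 30.0
```

>>> apply_moves --pt "1 0 0 0 0 0 0" --pt "1 0 0 0 0 0 0" --pt "1 0 0 0 0 0 0"

```text
time_s: 26.22
ee_pos: [0.4691, -0.0031, 0.0861]
ee_rot: [-3.141, 0.079, -0.0]
ft_force: [-0.3, -0.2, 3.7]
width: 0.0274
grasp_force: 30.0
```

>>> apply_moves --pt "1 0 0 0.03 0 0 0" --pt "1 0 0 0.04 0 0 0" --pt "1 0 0 0.04 0 0 0" --pt "1 0 0 0.03 0 0 0" --pt "1 0.012 0.0357 0 0 0 0" --pt "1 0.012 0.0357 0 0 0 0" --pt "1 0.012 0.0357 0 0 0 0" --pt "1 0.012 0.0357 0 0 0 0"

```text
time_s: 26.88
ee_pos: [0.5173, 0.1412, 0.2263]
ee_rot: [-3.14, 0.081, -0.001]
ft_force: [0.7, -0.3, -0.4]
width: 0.0274
grasp_force: 30.0
```

>>> apply_moves --pt "1 0.012 0.0357 0 0 0 0" --pt "1 0.012 0.0357 0 0 0 0" --pt "1 0.012 0.0357 0 0 0 0" --pt "1 0.012 0.0357 0 0 0 0" --pt "1 0.012 0.0357 0 0 0 0" --pt "1 0.012 0.0357 0 0 0 0" --pt "1 0 0 0 0 0 0" --pt "1 0 0 0 0 0 0"

```text
time_s: 27.55
ee_pos: [0.5882, 0.3561, 0.2247]
ee_rot: [-3.14, 0.075, 0.003]
ft_force: [-0.1, -0.9, -0.5]
width: 0.0271
grasp_force: 30.0
```

```bash
python3 - <<'E'
from h import *
import json
c=ctrl.camera_model('wrist'); w=snap('wrist','w9.png')
t=snap('top','t9.png'); s=snap('scene','s9.png')
m=np.zeros((600,800,3),np.uint8); m[:300,:]=cv2.resize(w[60:360,0:640],(800,300))
m[300:,:400]=cv2.resize(t[110:260,100:300],(400,300)); m[300:,400:]=cv2.resize(s[60:210,360:560],(400,300))
cv2.imwrite('pics/m9.png',m[:,:,::-1])
E
```

```text
(no output)
```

View pics/m9.png

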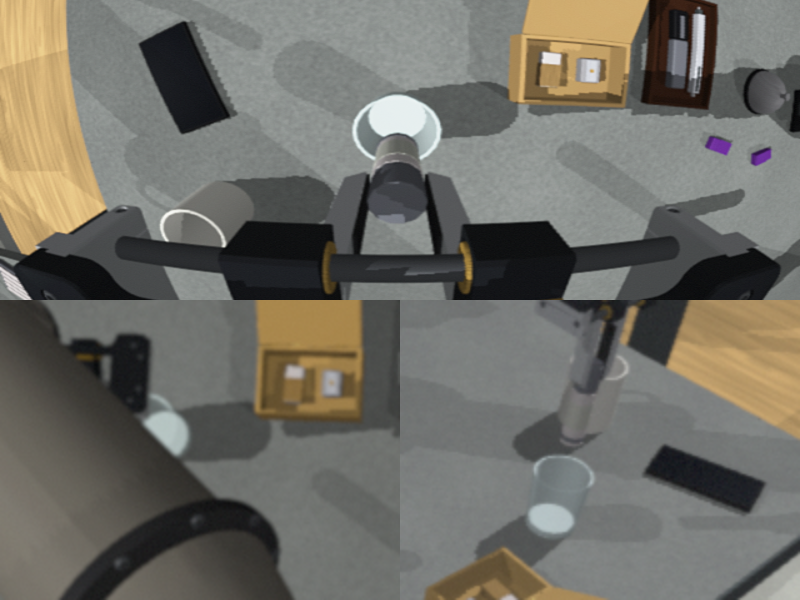

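```bash
python3 - <<'E'
from h import *
for u,v,z in((317.6,155.5,.085),(317.6,221,.085),(282.5,188,.085),(353,188,.085),(318,178,.008),(319,262,.249)): print(atz('wrist',u,v,z))
s=ctrl.get_state(); print(s['ee_pos'])
E
```

```text
[0.628  0.3505 0.085 ]
[0.5562 0.3542 0.085 ]
[0.5953 0.3897 0.085 ]
[0.5914 0.3146 0.085 ]
[0.5884 0.3519 0.008 ]
[0.5897 0.352  0.249 ]
[0.58907345 0.35254116 0.2258274 ]
```

>>> apply_moves --pt "1 0.001 0.0005 -0.03 0 0 0" --pt "1 0 0 -0.03 0 0 0" --pt "1 0 0 -0.03 0 0 0" --pt "1 0 0 -0.02 0 0 0" --pt "1 0 0 -0.01 0 0 0" --pt "1 0 0 0 0 0 0" --pt "1 0 0 0 0 0 0"

```text
time_s: 28.28
ee_pos: [0.5905, 0.3538, 0.1069]
ee_rot: [-3.14, 0.081, -0.001]
ft_force: [0.5, 0.8, 0.7]
width: 0.0273
grasp_force: 30.0
```

>>> apply_moves --pt "1 0 0 -0.007 0 0 0" --pt "1 0 0 -0.002 0 0 0" --pt "1 0 0 -0.0015 0 0 0" --pt "1 0 0 0 0 0 0" --pt "1 0 0 0 0 0 0" --pt "1 0 0 0 0 0 0"

```text
time_s: 28.78
ee_pos: [0.5901, 0.3546, 0.0959]
ee_rot: [-3.14, 0.079, -0.001]
ft_force: [0.3, -0.6, -0.6]
width: 0.0273
grasp_force: 30.0
```

>>> apply_moves --pt "1 0 0 -0.0015 0 0 0" --pt "1 0 0 0 0 0 0" --pt "1 0 0 0 0 0 0" --pt "1 0 0 0 0 0 0"

```text
time_s: 29.12
ee_pos: [0.5901, 0.3546, 0.0942]
ee_rot: [-3.14, 0.079, -0.0]
ft_force: [-0.0, 1.0, 3.0]
width: 0.027
grasp_force: 30.0
```

>>> apply_moves --pt "0.65 0 0 0 0 0 0" --pt "0.6 0 0 0 0 0 0" --pt "0.5 0 0 0 0 0 0" --pt "0.5 0 0 0 0 0 0" --pt "0.4 0 0 0 0 0 0" --pt "0.4 0 0 0 0 0 0"

```text
time_s: 29.62
ee_pos: [0.59, 0.3544, 0.094]
ee_rot: [3.141, -0.079, -0.0]
ft_force: [0.1, 0.1, 0.1]
width: 0.0553
grasp_force: 0.0
```

>>> apply_moves --pt "0.4 0 0 0.02 0 0 0" --pt "0.4 0 0 0.04 0 0 0" --pt "0.4 0 0 0.04 0 0 0" --pt "0.4 0 0 0.03 0 0 0" --pt "0.4 -0.02 -0.035 0 0 0 0" --pt "0.4 -0.02 -0.035 0 0 0 0" --pt "0.4 -0.02 -0.035 0 0 0 0" --pt "0.4 -0.02 -0.035 0 0 0 0"

```text
time_s: 30.28
ee_pos: [0.5088, 0.213, 0.2239]
ee_rot: [3.141, -0.079, 0.0]
ft_force: [0.7, -0.8, -0.3]
width: 0.0565
grasp_force: 0.0
```

>>> apply_moves --pt "0.4 0 -0.037 0 0 0 0" --pt "0.4 0 -0.037 0 0 0 0" --pt "0.4 0 -0.037 0 0 0 0" --pt "0.4 0 -0.037 0 0 0 0" --pt "0.4 0 -0.037 0 0 0 0" --pt "0.4 0 -0.037 0 0 0 0" --pt "0.4 0 -0.037 0 0 0 0" --pt "0.4 0 -0.037 0 0 0 0"

```text
time_s: 30.95
ee_pos: [0.5096, -0.0834, 0.2244]
ee_rot: [3.14, -0.079, 0.001]
ft_force: [0.8, -0.2, -0.3]
width: 0.0565
grasp_force: 0.0
```

>>> apply_moves --pt "0.4 0 -0.037 0 0 0 0" --pt "0.4 0 -0.037 0 0 0 0" --pt "0.4 0 -0.037 0 0 0 0" --pt "0.4 0 -0.037 0 0 0 0" --pt "0.4 0 -0.037 0 0 0 0" --pt "0.4 0 0 0 0 0 0" --pt "0.4 0 0 0 0 0 0"

```text
time_s: 31.53
ee_pos: [0.5094, -0.2687, 0.2237]
ee_rot: [3.14, -0.085, -0.001]
ft_force: [-0.7, 0.4, -0.0]
width: 0.0565
grasp_force: 0.0
```

```bash
python3 - <<'E'
from h import *
t=snap('top','t10.png'); s=snap('scene','s10.png')
m=np.zeros((600,800,3),np.uint8); m[:300,:]=cv2.resize(t[80:230,130:530],(800,300))
m[300:,:]=cv2.resize(s[100:310,150:540],(800,300))
cv2.imwrite('pics/m10.png',m[:,:,::-1])
E
```

```text
(no output)
```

View pics/m10.png

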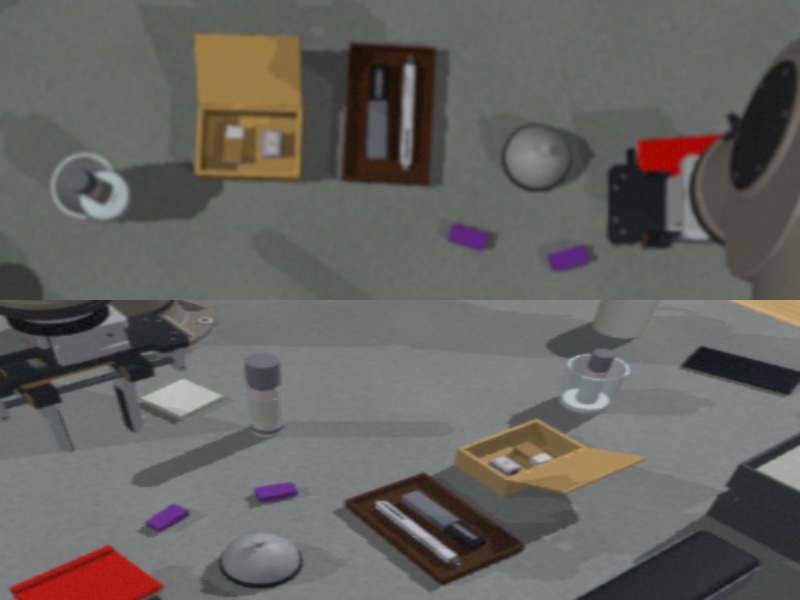

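```bash
python3 -c "
from rig import ctrl
print(ctrl.sign_off())"
```

```text
the job is handed in; nothing more can be done
None
```

The job is handed in after about 32 s: in the last pictures the highlighter and pen lie flat side by side in the tray, the eraser and sharpener are in the box, the 110 mm glue stick stands cap up in the upright tumbler, and I touched neither the hole punch nor the bell.

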